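# Finish the butcher's delivery crate and clip in its two order tags

### The arm

A 6-joint arm with a two-finger parallel gripper is mounted at the origin on the work surface. World frame = base frame: x ahead of the robot, y to its left, z up, the work surface at z = 0. Lengths are in m, angles in rad, forces in N, time in s.
With the tool pointing down it reaches from about 0.375 to 0.975 m from the base axis. Payload 3.8 kg.
Tool frame: the origin (TCP) lies between the finger pads; the fingertips stand 22 mm ahead of it and the grasp point (between the pads) lies 3 mm ahead of it; z points along the fingers, y is the direction in which the jaws open and shut (so a half turn about z gives the same grasp; the last joint's range is limited). The gripper opens to 85 mm and grips with 20 to 120 N. Pads are 22 mm wide; open, the fingers measure 114 mm over their backs; the gripper's body (76 mm by 85 mm) begins 54 mm behind the grasp point. The pads swing forward as they close: fully open they stand 13 mm farther back than shut.
Start: joints at [-1.312, 0.264, 1.604, -0, 1.274, -0.037], TCP at [0.197, -0.646, 0.253] pointing down, gripper open.
Joint ranges: [-2.63, 2.63], [-0.94, 2.18], [0.31, 2.57], [-1.31, 4.45], [0, 2.66], [-2.55, 2.55]. Speed limits (rad/s): [2.57, 2.57, 3.14, 3.14, 3.14, 3.14].

### API

Orientations are given as a rotation vector (axis times angle).
In Python, from workcell import * gives the robot as it stands.
- The arm moves only by the tool step_arm, never from a script. Its argument "motion" is a list that holds one entry, the list of rows, each a list of 7 numbers: the finger opening in m, from 0 to 0.0854, then the shift along the world's x, y, z in m, then the turn, a rotation vector about the world's x, y, z in degrees. A call has exactly 8 rows; each row is the pose to reach, as a shift and turn from the pose measured when the call began; what a row does not reach only later rows make up. A row lasts 1/8 s, in which the tool goes at most 62.5 mm and 10.7 degrees, less where a joint would pass 70% of its speed; a pose out of reach is approached as far as the arm can. A call with a gripper value outside its range is refused whole. The fingers move at their own pace and stop on an object; "newtons" is the grip in N (left out, the last holds). Time passes only in rows, so rows that repeat a pose let the fingers close, or fill a call up. It gives the time, the measured TCP pose, the force and the opening at its end, in the units of the state.
- read_state(): the state, without advancing time (a new reading comes with each control period).
- read_camera(name): name is "side" or "top" or "wrist"; returns (picture, depth): 384x512x3 uint8, blue, green, red; 384x512 float32, m along the optical axis (not along the pixel's ray), 0 where there is no reading.
- get_calibration(name): a dict with "K" (3x3 intrinsics, pixels), "world_from_camera" (4x4, takes a point from camera to world coordinates). Camera axes: x right, y down, z forward; pixel columns grow to the right and rows downward; lengths in m; the calibration is good to about 2 mm. The wrist camera is an equidistant fisheye: a pixel r from the principal point sees the ray r / f radians off the axis. A picture is of the moment at which its call begins: read the wrist's pose just before it. get_calibration takes no time and is no camera call; for the wrist camera it gives the pose at the moment of the call.
- finish_job(): hands the job in, once; it reports no verdict.
Trained networks look in the newest picture that a camera, given by its name, has taken for a name from the list of things; names that differ only in an ending like _2 or _b are one class to them, and where a whole thing is asked for, a point or a joint stands for the part that bears it (a point fixed in the world has none). Each returns a list of dicts, best first, with "score" (0 to 1); they miss things now and then, are a little off and sometimes report something else, mostly with a low value. They report only what shows in the picture. A call takes as long as a camera call. They do not tell look-alikes from the thing itself.
- spot_in(camera, thing): "xyz" ([x, y, z] in m, in the coordinates of the camera as it stood for that picture, good to about 4 mm: the middle of the surface that is visible of it).
- regions_of(camera, thing): "region" (384x512 bool, what is visible of it).
The state is a dict: "time": time; "q": joint angles; "joint_vel": joint speeds; "joint_torque": joint torques, N m; "tool_pos": TCP position; "tcp_rot": TCP orientation; "wrist_force": force on the tool from outside, world axes, zero at the start; "torque": the same for the moment, N m; "width": opening from 0.0 (shut) to 1.0 (fully open).
Only numpy, scipy, OpenCV 4.12 (cv2) and the standard library are available. Lean on these libraries where they do the work, as an engineer would, in place of code of your own. Each camera call takes 0.05 s, during which the arm holds its last target. There are 200 camera calls.

### The job

Finish this order for delivery: set the white-capped jar (now weighing down the red tag) upright on the yellow liner in the free cell of the green crate, without dropping it, and slide the red tag under the red sprung clip and the blue tag under the blue one (a tag's edge lifts the clip as it goes in), each lying flat and straight in the middle of its stand and pushed fully home against the stop. Let go of everything, and leave the other jars and the other things on the counter standing where they are.

Things in the scene. Friction and masses are not known exactly. Their poses are not given: they have to be found in the camera images.
- stand_red: Fixed docket stand with red clip and red front stripe (the two stands may swap places): grey slab 150 (x) x 96 (y) x 15 mm. Origin: centre of its underside; x from the open mouth (roughly robot side) to the hinge, z up. The tag lies on its top, long way along x, and slides in +x to the stop; its origin is then at x -30, y 0, z 15 mm, its tail 20 mm past the slab's front edge. No side guides.
- stand_red_home (a point): Middle of the foot of the red stand's steel stop (x 35, y 0, z 15 mm in the stand's frame, same axes): the tag's leading edge ends here. Stop 60 mm wide, 9 mm high. Nothing on the stand is over 45 mm above the table with the tag in.
- clip_red (a joint): red clip, 56 mm wide, angle about its hinge (along y at stand x 55, z 24 mm), rad: 0 shut, about 0.1 on a tag, 0.6 at most. Sprung shut: its bar (stand x 0, underside 1.5 mm over the slab when shut) presses 2 N shut, 4 N on a tag. A lip rises from the bar at 25 degrees to x -31, z 33 mm: a tag edge 7 to 12 mm over the slab, pushed in +x with 4 to 10 N, lifts it.
- stand_blue: Fixed docket stand with blue clip and blue front stripe (the two stands may swap places): grey slab 150 (x) x 96 (y) x 15 mm. Origin: centre of its underside; x from the open mouth (roughly robot side) to the hinge, z up. The tag lies on its top, long way along x, and slides in +x to the stop; its origin is then at x -30, y 0, z 15 mm, its tail 20 mm past the slab's front edge. No side guides.
- stand_blue_home (a point): Middle of the foot of the blue stand's steel stop (x 35, y 0, z 15 mm in the stand's frame, same axes): the tag's leading edge ends here. Stop 60 mm wide, 9 mm high. Nothing on the stand is over 45 mm above the table with the tag in.
- clip_blue (a joint): blue clip, 56 mm wide, angle about its hinge (along y at stand x 55, z 24 mm), rad: 0 shut, about 0.1 on a tag, 0.6 at most. Sprung shut: its bar (stand x 0, underside 1.5 mm over the slab when shut) presses 2 N shut, 4 N on a tag. A lip rises from the bar at 25 degrees to x -31, z 33 mm: a tag edge 7 to 12 mm over the slab, pushed in +x with 4 to 10 N, lifts it.
- tag_red: Loose stiff red plastic order tag with a white paper face, flat plate 130 (x) x 46 (y) x 7 mm, about 50 g, lying flat on the work surface. Origin: centre of its underside, x along its length. Both ends are alike, either may lead. At the start the jar stands on it.
- tag_blue: Loose stiff blue plastic order tag with a white paper face, flat plate 130 (x) x 46 (y) x 7 mm, about 50 g, lying flat on the work surface. Origin: centre of its underside, x along its length. Both ends are alike, either may lead.
- jar: Loose amber glass jar with a paper label, 54 mm diameter, 125 mm tall; origin: centre of its underside; white cap; about 300 g; stands on the red tag at the start, near its middle.
- crate: Fixed green open crate 243 (x) x 84 (y) x 60 mm high, walls and two cross walls 5 mm, floor 5 mm thick; three square cells of about 74 mm in a row along its x, centres at x = -79, 0 and +79 mm. Origin: centre of its underside.
- liner: Round yellow liner disc, 60 mm diameter, 2 mm thick, fixed on the floor of the one free cell, at that cell's centre (any of the three). Origin: centre of its underside, 5 mm above the work surface.
- filler_a: Amber glass jar with a paper label, 54 mm diameter, 125 mm tall; origin: centre of its underside; black cap; already stands loose in one of the crate's cells; leave it.
- filler_b: Amber glass jar with a paper label, 54 mm diameter, 125 mm tall; origin: centre of its underside; black cap; already stands loose in one of the crate's cells; leave it.
- pepper_can: Bystander: low steel can with an orange label, 50 mm diameter, 60 mm tall, loose, standing between the tags. Origin: centre of its underside.
- shaker: Bystander: glass shaker with steel cap, 36 mm diameter, 85 mm tall, loose, standing behind and between the stands. Origin: centre of its underside.
- oil_bottle: Bystander: green glass bottle, 52 mm diameter, 140 mm tall, loose, standing between stands and crate. Origin: centre of its underside.
- whetstone: Bystander: brown-red whetstone block 180 x 65 x 28 mm, loose, lying right of the stands. Origin: centre of its underside, x along its length.
- steel_bowl: Bystander: steel bowl, 120 mm across, 50 mm high, loose, far right. Origin: centre of its underside.
Things that resemble listed ones, but are neither listed nor needed, are in the scene too. What is meant by the tag_blue is not orange, and is the smaller of those in its own colour. Leave any pink look-alike of the stand_red alone.

How it is judged:
By the outcome, as a careful person would: the job done as asked, in the order asked, and still so for the second after the job is handed in, with the robot touching nothing.
It also fails if it takes over 72 s, if anything falls off the work surface, if the arm or the gripper's body presses on something with over 40 N, if the wrist force passes 120 N, or if a joint passes its speed limit or range.

## Working session

There is one attempt and no reset: what is moved stays moved. The work goes in short steps, Python scripts to look and compute and a tool call to move; the robot and the scene stay as the last step left them, time stands still between calls to the robot, and variables do not carry over. Pictures are saved under pics/ and viewed, on a budget of 15 in all, crops included, one or two more only if the job needs it, and the job is handed in when it is done.

Besides the shell and the picture viewer there is one more tool, called as name(argument=value, ...), one argument or row to a line, values as JSON. step_arm: Moves the arm, as the interface text tells. Its arguments: {"type":"object","properties":{"motion":{"type":"array"},"newtons":{"type":"number"}},"required":["motion"]}

```bash
mkdir -p pics; ls; cat > h.py <<'E'
from workcell import *
import numpy as np, cv2
def w(cam,p): 
    T=np.array(get_calibration(cam)["world_from_camera"]); return T[:3,:3]@np.asarray(p)+T[:3,3]
def cloud(cam,depth):
    c=get_calibration(cam);K=np.array(c["K"]);T=np.array(c["world_from_camera"])
    v,u=np.mgrid[:384,:512]
    P=np.stack([(u-K[0,2])/K[0,0]*depth,(v-K[1,2])/K[1,1]*depth,depth],-1)
    return P@T[:3,:3].T+T[:3,3]
E
python3 - <<'E'
from h import *
s=read_state();print({k:np.round(v,3) for k,v in s.items()})
for n in("top","side"):
    im,d=read_camera(n);cv2.imwrite(f"pics/{n}0.png",im);np.savez(f"{n}0.npz",im=im,d=d)
    print(n,np.round(get_calibration(n)["world_from_camera"],3).tolist(),np.round(get_calibration(n)["K"],1).tolist())
    for t in ["stand_red","stand_blue","clip_red","clip_blue","tag_red","tag_blue","jar","crate","liner","filler_a","pepper_can","shaker","oil_bottle","whetstone","steel_bowl"] if n=="top" else []:
        print(t,[(round(r["score"],2),np.round(w(n,r["xyz"]),3).tolist()) for r in spot_in(n,t)])
E
```

```text
pics
{'time': np.float64(0.0), 'q': array([-1.312,  0.265,  1.605, -0.   ,  1.274, -0.037]), 'joint_vel': array([ 0.   ,  0.   ,  0.   ,  0.001, -0.001,  0.   ]), 'joint_torque': array([ 1.0000e-03, -5.1511e+01, -3.6732e+01,  0.0000e+00,  1.3000e-02,
       -0.0000e+00]), 'tool_pos': array([ 0.197, -0.645,  0.252]), 'tcp_rot': array([-3.105, -0.463,  0.   ]), 'wrist_force': array([0.087, 0.549, 0.148]), 'torque': array([0.007, 0.011, 0.007]), 'width': np.float64(1.007)}
top [[0.013, -0.994, 0.111, 0.329], [-1.0, -0.014, -0.012, 0.035], [0.013, -0.11, -0.994, 1.406], [0.0, 0.0, 0.0, 1.0]] [[381.1, 0.0, 258.9], [0.0, 381.1, 192.4], [0.0, 0.0, 1.0]]
stand_red [(0.7, [0.624, 0.105, 0.018]), (0.56, [0.323, 0.514, 0.014])]
stand_blue [(0.86, [0.658, -0.166, 0.015])]
clip_red [(0.75, [0.645, 0.106, 0.024]), (0.74, [0.331, 0.515, 0.034])]
clip_blue [(0.62, [0.671, -0.171, 0.032])]
tag_red [(0.61, [0.458, -0.186, 0.008])]
tag_blue [(0.9, [0.449, 0.09, 0.003]), (0.84, [0.228, 0.317, 0.015]), (0.73, [0.288, -0.188, 0.007])]
jar [(0.73, [0.442, -0.22, 0.128])]
crate [(0.82, [0.497, 0.35, 0.031])]
liner [(0.76, [0.496, 0.36, 0.01])]
filler_a [(0.61, [0.498, 0.353, 0.031]), (0.59, [0.567, 0.346, 0.127]), (0.57, [0.412, 0.352, 0.133])]
pepper_can [(0.66, [0.442, -0.024, 0.061])]
shaker [(0.62, [0.675, -0.021, 0.086]), (0.32, [0.623, 0.106, 0.02])]
oil_bottle [(0.61, [0.626, 0.211, 0.093])]
whetstone [(0.66, [0.625, 0.105, 0.018]), (0.63, [0.583, -0.34, 0.025]), (0.25, [0.566, 0.347, 0.126])]
steel_bowl [(0.59, [0.394, -0.418, 0.024])]
side [[-0.776, -0.365, 0.514, -0.193], [-0.63, 0.428, -0.648, 0.88], [0.016, -0.827, -0.562, 0.809], [0.0, 0.0, 0.0, 1.0]] [[447.0, 0.0, 253.3], [0.0, 447.0, 187.0], [0.0, 0.0, 1.0]]
```

```bash
python3 - <<'E'
from h import *
im=cv2.imread("pics/top0.png");cv2.imwrite("pics/top0b.png",cv2.resize(im,(800,600),interpolation=cv2.INTER_CUBIC))
E
```

```text
(no output)
```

View pics/top0b.png

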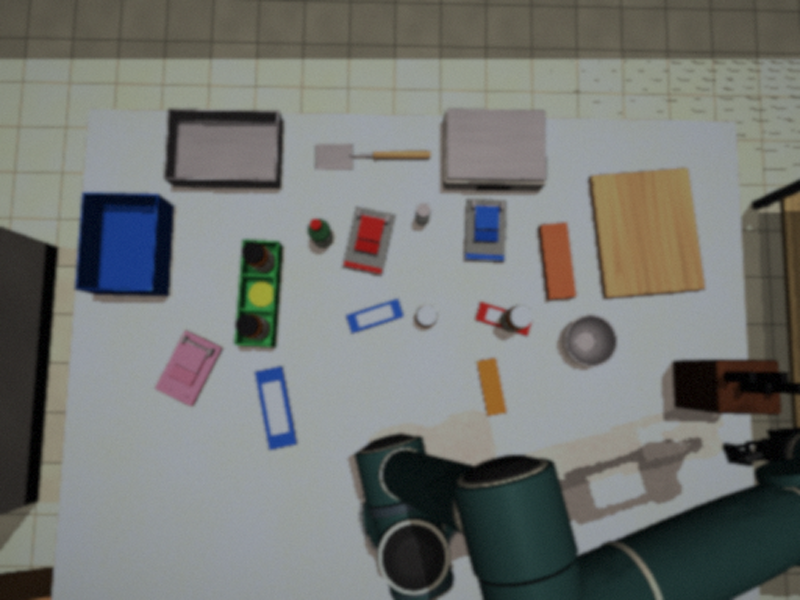

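View pics/side0.png

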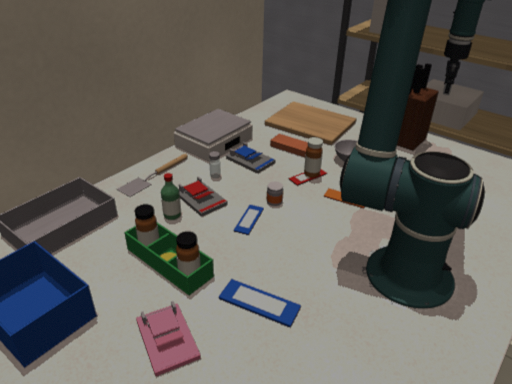

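Candidates in the 800x600 picture:
- **Blue tags:** (375,315) and the larger one at (276,407). The smaller is at (375,315), world about (0.45, 0.09), so that is tag_blue. The orange one at (491,386) is a look-alike.
- **Red stand:** (369,240), grey slab with red clip. The pink one at (189,368) is a look-alike.
- **Jar:** (517,318), white cap, standing on the red tag.

The free cell is the middle one, at (260,293).

```bash
cat >> h.py <<'E'
def rect(cam,mask,z,K=None):
    "min-area rectangle of a mask projected on plane z (world, m)"
    c=get_calibration(cam);K=np.array(c["K"]);T=np.array(c["world_from_camera"])
    cs,_=cv2.findContours(cv2.resize(mask.astype(np.uint8)*255,None,fx=4,fy=4,interpolation=cv2.INTER_LINEAR)//128,cv2.RETR_EXTERNAL,cv2.CHAIN_APPROX_NONE)
    p=max(cs,key=cv2.contourArea)[:,0]/4-.375
    r=np.c_[(p[:,0]-K[0,2])/K[0,0],(p[:,1]-K[1,2])/K[1,1],np.ones(len(p))]@T[:3,:3].T
    q=(T[:3,3]+r*((z-T[2,3])/r[:,2])[:,None])[:,:2]
    (cx,cy),(a,b),_=R=cv2.minAreaRect((q*1000).astype(np.float32))
    B=cv2.boxPoints(R);e=[B[1]-B[0],B[2]-B[1]];e=max(e,key=np.linalg.norm);
    if e[0]<0:e=-e
    return np.round([cx,cy,max(a,b),min(a,b),np.degrees(np.arctan2(e[1],e[0]))],1)
E
python3 - <<'E'
from h import *
for n in("top","side"):
    im,d=read_camera(n);C=cloud(n,d)
    for t,z in [("stand_red",.015),("stand_blue",.015),("clip_red",.03),("clip_blue",.03),("tag_red",.007),("tag_blue",.007),("crate",.06),("liner",.007),("jar",.13)]:
        for r in regions_of(n,t):
            m=r["region"];P=C[m&(d>0)]
            print(n,t,round(r["score"],2),m.sum(),rect(n,m,z),np.round(np.percentile(P,[5,50,95],axis=0)*1000).tolist())
E
python3 - <<'E'
import cv2
a=cv2.imread("pics/top0.png");b=cv2.imread("pics/side0.png")
A=cv2.resize(a[110:290,140:400],(780,540),interpolation=cv2.INTER_CUBIC)
cv2.imwrite("pics/crop1.png",A)
E
```

```text
top stand_red 0.62 1078 [626.7 109.3 161.5 102.9 -11.6] [[559.0, 62.0, 5.0], [625.0, 108.0, 17.0], [694.0, 156.0, 33.0]]
top stand_red 0.57 1122 [319.6 517.8 153.  101.1 -25.2] [[254.0, 466.0, 10.0], [318.0, 515.0, 18.0], [385.0, 570.0, 34.0]]
top stand_blue 0.63 1025 [ 656.9 -169.2  154.8   98.6   -1.9] [[589.0, -212.0, 9.0], [655.0, -168.0, 17.0], [725.0, -126.0, 34.0]]
top clip_red 0.74 357 [642.4 106.5  92.4  59.6 -11.3] [[604.0, 80.0, 20.0], [642.0, 107.0, 29.0], [682.0, 133.0, 35.0]]
top clip_red 0.58 413 [333.5 512.7  95.5  61.  -23.8] [[293.0, 482.0, 23.0], [333.0, 513.0, 30.0], [373.0, 544.0, 35.0]]
top clip_blue 0.7 354 [ 6.706e+02 -1.699e+02  9.010e+01  5.830e+01 -2.000e-01] [[633.0, -197.0, 22.0], [672.0, -172.0, 29.0], [710.0, -146.0, 34.0]]
top tag_red 0.54 229 [ 455.8 -181.5   63.1   49.2   73.6] [[416.0, -267.0, 1.0], [452.0, -186.0, 6.0], [477.0, -156.0, 12.0]]
top tag_blue 0.94 419 [448.   90.8 130.9  49.  -69.8] [[418.0, 36.0, 2.0], [448.0, 91.0, 7.0], [478.0, 146.0, 12.0]]
top tag_blue 0.77 910 [232.4 313.7 184.7  71.   13. ] [[153.0, 280.0, 4.0], [231.0, 315.0, 9
[... 1531 characters left out ...]
 316.9 -174.6   67.9   57.2   11.2] [[231.0, -194.0, 1.0], [322.0, -173.0, 5.0], [348.0, -155.0, 9.0]]
side tag_blue 0.65 1879 [231.3 314.8 185.3  77.2  14.1] [[149.0, 277.0, 2.0], [224.0, 317.0, 9.0], [307.0, 353.0, 11.0]]
side crate 0.74 2328 [472.8 374.9 286.1 119.3  -1.1] [[373.0, 318.0, 4.0], [476.0, 387.0, 36.0], [603.0, 402.0, 59.0]]
side liner 0.59 335 [467.1 -61.9 131.8  50.9 -56. ] [[423.0, -50.0, 5.0], [438.0, -18.0, 42.0], [462.0, -6.0, 60.0]]
side liner 0.5 88 [508.6 349.   36.2  29.   40.1] [[474.0, 333.0, 3.0], [509.0, 348.0, 6.0], [526.0, 369.0, 40.0]]
side jar 0.55 602 [ 394.7 -149.4  244.    50.8  -61.4] [[416.0, -240.0, 16.0], [432.0, -213.0, 80.0], [457.0, -204.0, 131.0]]
```

View pics/crop1.png

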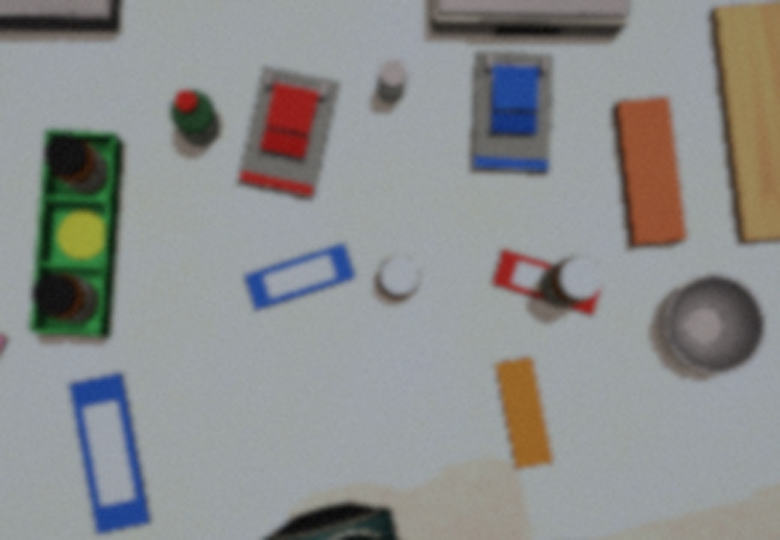

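step_arm(
  motion=[
    [[0.085,0.03,0.05,0.0,0,0,-3],[0.085,0.06,0.11,0.0,0,0,-6],[0.085,0.1,0.17,0.0,0,0,-9],[0.085,0.13,0.23,0.0,0,0,-12],[0.085,0.17,0.29,0.0,0,0,-15],[0.085,0.2,0.35,0.0,0,0,-18],[0.085,0.24,0.424,0.0,0,0,-19],[0.085,0.24,0.424,0.0,0,0,-19]],
  ],
  newtons=40,
)

```text
time: 2.85
tool_pos: [0.4375, -0.2197, 0.2537]
tcp_rot: [3.141, -0.056, 0.002]
wrist_force: [0.5, -0.1, 0.3]
width: 0.995
```

```bash
cat >> h.py <<'E'
from scipy.spatial.transform import Rotation as Rot
def pose():
    s=read_state();R=Rot.from_rotvec(s["tcp_rot"]).as_matrix()
    y=R[:,1]; a=np.degrees(np.arctan2(y[1],y[0]))%180
    print("t",round(float(s["time"]),2),"tcp",np.round(np.array(s["tool_pos"])*1000,1),"jaw",round(a,1),"z",np.round(R[:,2],3),"F",np.round(s["wrist_force"],1),"w",round(float(s["width"])*85.4,1),"q6",round(s["q"][5],2))
    return s
def wgeo():
    c=get_calibration("wrist");return np.array(c["K"]),np.array(c["world_from_camera"])
def wray(K,T,p):
    p=np.asarray(p,float).reshape(-1,2);x=(p[:,0]-K[0,2])/K[0,0];y=(p[:,1]-K[1,2])/K[1,1];r=np.hypot(x,y)+1e-9
    return np.c_[np.sin(r)*x/r,np.sin(r)*y/r,np.cos(r)]@T[:3,:3].T
def wplane(K,T,p,z):
    r=wray(K,T,p);return (T[:3,3]+r*((z-T[2,3])/r[:,2])[:,None])
def wpix(K,T,X):
    v=(np.asarray(X)-T[:3,3])@T[:3,:3];th=np.arctan2(np.hypot(v[:,0],v[:,1]),v[:,2]);ph=np.arctan2(v[:,1],v[:,0])
    return np.c_[K[0,0]*th*np.cos(ph)+K[0,2],K[1,1]*th*np.sin(ph)+K[1,2]]
def wcloud(K,T,d):
    v,u=np.mgrid[:384,:512];x=(u-K[0,2])/K[0,0];y=(v-K[1,2])/K[1,1];r=np.hypot(x,y)+1e-9
    t=np.tan(np.minimum(r,1.5));P=np.stack([t*x/r*d,t*y/r*d,d],-1);return P@T[:3,:3].T+T[:3,3]
E
python3 - <<'E'
from h import *
pose();K,T=wgeo();im,d=read_camera("wrist");np.savez("w1.npz",im=im,d=d,K=K,T=T);cv2.imwrite("pics/w1.png",im)
print(np.round(T,3).tolist(),K.tolist())
C=wcloud(K,T,d)
for r in regions_of("wrist","jar"):
    P=C[r["region"]&(d>0)];print(r["score"],np.round(np.percentile(P,[2,50,98],axis=0)*1000))
    for a,b in ((120,140),(100,120),(80,100),(60,80),(40,60),(20,40)):
        Q=P[(P[:,2]*1000>a)&(P[:,2]*1000<b)]
        if len(Q)>8:print(a,len(Q),np.round(np.percentile(Q[:,:2],[3,97],axis=0)*1000))
d0=np.load("top0.npz");Ct=cloud("top",d0["d"])
Q=Ct[(Ct[...,2]>.125)&(abs(Ct[...,0]-.44)<.06)&(abs(Ct[...,1]+.22)<.06)];print("cap top",len(Q),np.round(Q.mean(0)*1000,1),np.round(np.percentile(Q,[3,97],axis=0)*1000))
ds=np.load("side0.npz");Cs=cloud("side",ds["d"])
for a in range(15,140,15):
    Q=Cs[(abs(Cs[...,2]*1000-a)<7)&(abs(Cs[...,0]-.44)<.05)&(abs(Cs[...,1]+.22)<.045)];Q=Q[:,:2]*1000
    A=np.c_[2*Q,np.ones(len(Q))];x=np.linalg.lstsq(A,(Q**2).sum(1),rcond=None)[0];print(a,len(Q),np.round([x[0],x[1],np.sqrt(max(0,x[2]+x[0]**2+x[1]**2))],1))
E
```

```text
t 2.85 tcp [ 437.5 -219.7  253.7] jaw 88.0 z [ 0.001 -0.    -1.   ] F [ 0.5 -0.1  0.3] w 85.0 q6 1.09
[[-0.035, -0.953, -0.302, 0.515], [-0.999, 0.034, 0.009, -0.223], [0.002, 0.302, -0.953, 0.374], [0.0, 0.0, 0.0, 1.0]] [[297.3186396354542, 0.0, 253.7969643081029], [0.0, 297.3186396354542, 191.8362770025772], [0.0, 0.0, 1.0]]
cap top 160 [ 440.9 -229.6  131.1] [[ 421. -251.  126.]
 [ 462. -210.  137.]]
15 62 [ 437.7 -217.1   19.6]
30 60 [ 440.4 -228.4   24.2]
45 60 [ 440.3 -228.7   24.3]
60 61 [ 440.8 -229.5   25.2]
75 64 [ 440.9 -228.7   23.9]
90 63 [ 440.7 -228.6   23.9]
105 75 [ 440.3 -229.3   21.2]
120 52 [ 439.3 -228.    19.8]
135 91 [ 441.3 -230.6   18.2]
```

View pics/w1.png

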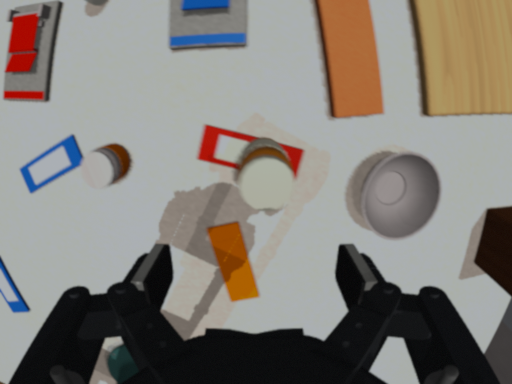

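step_arm(
  motion=[
    [[0.085,0.0035,-0.0095,-0.05,0,0,0],[0.085,0.0035,-0.0095,-0.1,0,0,0],[0.085,0.0035,-0.0095,-0.145,0,0,0],[0.085,0.0035,-0.0095,-0.162,0,0,0],[0.085,0.0035,-0.0095,-0.162,0,0,0],[0.05,0.0035,-0.0095,-0.162,0,0,0],[0.04,0.0035,-0.0095,-0.162,0,0,0],[0.04,0.0035,-0.0095,-0.162,0,0,0]],
  ],
  newtons=40,
)

```text
time: 3.95
tool_pos: [0.4441, -0.2282, 0.0942]
tcp_rot: [3.14, -0.047, 0.009]
wrist_force: [-0.4, -0.4, 6.0]
width: 0.621
```

step_arm(
  motion=[
    [[0.04,0.0,0.0,0.04,0,0,0],[0.04,0.0,0.0,0.09,0,0,0],[0.04,0.0,0.0,0.15,0,0,0],[0.04,0.0,0.05,0.155,0,0,0],[0.04,0.01,0.11,0.155,0,0,0],[0.04,0.02,0.17,0.155,0,0,0],[0.04,0.025,0.23,0.155,0,0,0],[0.04,0.03,0.29,0.155,0,0,0]],
  ],
  newtons=40,
)

```text
time: 4.95
tool_pos: [0.4734, 0.0638, 0.2491]
tcp_rot: [3.14, -0.047, 0.01]
wrist_force: [1.2, -0.3, -2.1]
width: 0.617
```

```bash
python3 - <<'E'
from h import *
pose()
for rep in range(2):
  for n in("top","side"):
    im,d=read_camera(n);C=cloud(n,d)
    hsv=cv2.cvtColor(im,cv2.COLOR_BGR2HSV);g=cv2.inRange(hsv,(45,90,20),(80,255,255))>0
    m=g&(C[...,2]>.05)&(C[...,2]<.07)&(C[...,1]>.27)&(C[...,1]<.45)&(C[...,0]<.64)&(C[...,0]>.34)
    P=C[m][:,:2]*1000; print(n,len(P),np.round(np.percentile(P,[1,99],axis=0),1), cv2.minAreaRect(P.astype(np.float32)))
    gm=g&(C[...,1]>.27)&(C[...,1]<.45)&(C[...,0]<.64)&(C[...,0]>.34)
    print(rect(n,cv2.morphologyEx(gm.astype(np.uint8),cv2.MORPH_CLOSE,np.ones((9,9))),.06))
    yl=cv2.inRange(hsv,(22,110,60),(36,255,255))>0; P=C[yl&(abs(C[...,0]-.495)<.06)&(abs(C[...,1]-.355)<.06)]
    if len(P):print("liner",len(P),np.round(np.percentile(P,[2,98],axis=0)*1000,1))
im,d=read_camera("top");C=cloud("top",d);
for t in("filler_a","tag_red","tag_blue"):
  for r in regions_of("top",t):
    P=C[r["region"]&(d>0)];Q=P[P[:,2]>.12]
    print(t,np.round(Q.mean(0)*1000,1) if len(Q)>20 else rect("top",r["region"],.007))
cv2.imwrite("pics/top2.png",im)
K,T=wgeo();im,d=read_camera("wrist");cv2.imwrite("pics/w2.png",im);np.savez("w2.npz",im=im,d=d,K=K,T=T)
E
```

```text
t 4.95 tcp [473.4  63.8 249.1] jaw 88.3 z [ 0.006 -0.001 -1.   ] F [ 1.2 -0.3 -2.1] w 52.7 q6 1.68
top 255 [[373.  312.7]
 [612.8 399. ]] ((493.37506103515625, 356.0499267578125), (82.05083465576172, 239.9469757080078), 88.1376953125)
[493.1 352.1 242.2  90.7  -2.2]
liner 175 [[4.718e+02 3.354e+02 1.000e-01]
 [5.226e+02 3.825e+02 1.190e+01]]
side 569 [[371.7 314.7]
 [613.8 402.6]] ((494.109130859375, 356.9553527832031), (87.0273208618164, 245.62513732910156), 87.9739990234375)
[473.9 373.9 282.7 115.9  -1.9]
liner 87 [[499.6 328.8   3. ]
 [530.5 359.8   9. ]]
top 238 [[372.9 313.3]
 [612.3 399.3]] ((493.7274475097656, 356.12091064453125), (81.60855102539062, 240.69602966308594), 88.11251831054688)
[493.  352.1 242.1  90.6  -2.1]
liner 177 [[471.8 335.3   1. ]
 [522.5 382.6  12.9]]
side 568 [[371.4 314.9]
 [614.2 402.3]] ((493.6605224609375, 358.0838623046875), (84.90188598632812, 246.7155303955078), 87.96609497070312)
[473.8 374.  282.8 116.   -2. ]
liner 88 [[498.  328.8   2.6]
 [529.  359.8   9.7]]
filler_a [572.1 351.6 129.1]
filler_a [414.8 359.4 128.9]
tag_red [ 447.1 -213.6  130.8   51.3   71.1]
tag_blue [448.5  87.7 124.7  44.3 -72.2]
tag_blue [232.3 315.2 186.3  68.8  12.8]
tag_blue [ 287.  -184.4  133.    49.2   11. ]
```

View pics/w2.png

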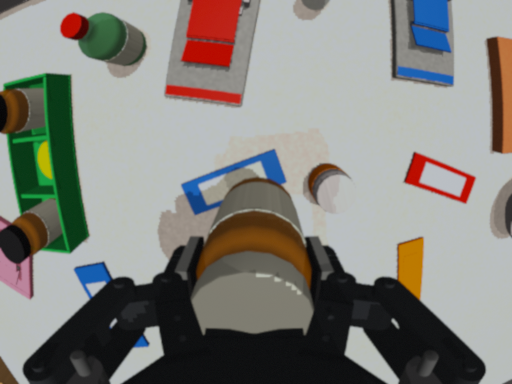

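step_arm(
  motion=[
    [[0.04,0.005,0.06,0.0,0,0,0],[0.04,0.01,0.12,0.0,0,0,0],[0.04,0.015,0.18,0.0,0,0,0],[0.04,0.02,0.24,0.0,0,0,0],[0.04,0.022,0.28,0.0,0,0,0],[0.04,0.022,0.293,0.0,0,0,0],[0.04,0.022,0.293,-0.03,0,0,0],[0.04,0.022,0.293,-0.06,0,0,0]],
  ],
)

```text
time: 6.4
tool_pos: [0.4969, 0.3523, 0.1887]
tcp_rot: [3.14, -0.053, 0.01]
wrist_force: [-0.4, -0.2, -2.6]
width: 0.616
```

```bash
python3 - <<'E'
from h import *
pose()
im,d=read_camera("side");C=cloud("side",d)
for r in regions_of("side","jar"):
    P=C[r["region"]&(d>0)]*1000;print(round(r["score"],2),len(P),np.round(np.percentile(P,[2,50,98],axis=0)).tolist())
    for a in range(40,240,20):
        Q=P[abs(P[:,2]-a)<10][:,:2]
        if len(Q)<25: continue
        x=np.linalg.lstsq(np.c_[2*Q,np.ones(len(Q))],(Q**2).sum(1),rcond=None)[0];print(a,len(Q),np.round([x[0],x[1],np.sqrt(max(0,x[2]+x[0]**2+x[1]**2))],1))
E
```

```text
t 6.4 tcp [496.9 352.3 188.7] jaw 88.1 z [ 0.007 -0.001 -1.   ] F [-0.4 -0.2 -2.6] w 52.6 q6 2.19
0.55 926 [[467.0, 336.0, 106.0], [475.0, 364.0, 169.0], [500.0, 379.0, 227.0]]
100 39 [507.  344.1  38.1]
120 139 [494.  351.3  25.8]
140 154 [494.5 351.9  26.3]
160 144 [494.6 352.6  26. ]
180 126 [493.3 353.5  24.5]
200 149 [490.5 354.7  19.9]
220 175 [486.2 355.7  14.2]
0.33 1065 [[550.0, 54.0, -0.0], [612.0, 120.0, 15.0], [684.0, 164.0, 33.0]]
40 125 [638.9 102.7  33.9]
```

step_arm(
  motion=[
    [[0.04,0.0,0.0045,-0.01,0,0,0],[0.04,0.0,0.0045,-0.05,0,0,0],[0.04,0.0,0.0045,-0.075,0,0,0],[0.04,0.0,0.0045,-0.085,0,0,0],[0.04,0.0,0.0045,-0.09,0,0,0],[0.04,0.0,0.0045,-0.092,0,0,0],[0.04,0.0,0.0045,-0.094,0,0,0],[0.04,0.0,0.0045,-0.094,0,0,0]],
  ],
)

```text
time: 7.5
tool_pos: [0.4954, 0.355, 0.0943]
tcp_rot: [3.135, -0.053, 0.002]
wrist_force: [-3.2, -3.6, 9.4]
width: 0.62
```

step_arm(
  motion=[
    [[0.04,0.0,0.0,0.001,0,0,0],[0.06,0.0,0.0,0.001,0,0,0],[0.07,0.0,0.0,0.001,0,0,0],[0.075,0.0,0.0,0.001,0,0,0],[0.08,0.0,0.0,0.02,0,0,0],[0.08,0.0,0.0,0.05,0,0,0],[0.08,0.0,0.0,0.1,0,0,0],[0.08,0.0,-0.03,0.15,0,0,0]],
  ],
)

```text
time: 8.5
tool_pos: [0.4955, 0.3261, 0.2471]
tcp_rot: [3.137, -0.05, 0.004]
wrist_force: [0.6, 0.4, 1.1]
width: 0.935
```

```bash
python3 - <<'E'
from h import *
pose()
im,d=read_camera("side");C=cloud("side",d)
for r in regions_of("side","jar"):
    P=C[r["region"]&(d>0)]*1000;print(round(r["score"],2),len(P),np.round(np.percentile(P,[2,50,98],axis=0)).tolist())
    for a in range(80,140,20):
        Q=P[abs(P[:,2]-a)<10][:,:2]
        if len(Q)<25: continue
        x=np.linalg.lstsq(np.c_[2*Q,np.ones(len(Q))],(Q**2).sum(1),rcond=None)[0];print(a,len(Q),np.round([x[0],x[1],np.sqrt(max(0,x[2]+x[0]**2+x[1]**2))],1))
cv2.imwrite("pics/s3.png",im)
for n in ("top","side"):
  im,d=read_camera(n);C=cloud(n,d)
  for t in("tag_red","tag_blue"):
   for r in regions_of(n,t):
    print(n,t,round(r["score"],2),rect(n,r["region"],.007))
  hsv=cv2.cvtColor(im,cv2.COLOR_BGR2HSV)
  for nm,(cx,cy),m in (("redst",(.625,.108),0),("bluest",(.656,-.168),0)):
    M=(np.hypot(C[...,0]-cx,C[...,1]-cy)<.12)&(C[...,2]>.009)&(C[...,2]<.045);M=cv2.morphologyEx(M.astype(np.uint8),cv2.MORPH_OPEN,np.ones((3,3)))
    P=C[M>0][:,:2]*1000;print(n,nm,np.round(np.concatenate([np.atleast_1d(x) for x in cv2.minAreaRect(P.astype(np.float32))]),1),P.mean(0).round(1))
E
```

```text
t 8.5 tcp [495.5 326.1 247.1] jaw 88.2 z [ 0.002 -0.005 -1.   ] F [0.6 0.4 1.1] w 79.8 q6 2.15
0.87 768 [[468.0, 336.0, 43.0], [481.0, 367.0, 102.0], [512.0, 380.0, 133.0]]
80 125 [493.8 355.3  24.6]
100 178 [493.9 354.1  23.8]
120 148 [491.5 355.8  19.1]
0.49 343 [[423.0, -47.0, 4.0], [439.0, -16.0, 44.0], [467.0, -5.0, 61.0]]
top tag_red 0.68 [ 446.3 -213.9  132.9   48.6   74. ]
top tag_blue 0.76 [ 287.2 -185.   131.3   46.9   10.4]
top tag_blue 0.71 [450.1  91.2 132.6  49.  -72.5]
top redst [627.  108.3  95.8 151.2  78.7] [625.4 107.5]
top bluest [ 672.3 -164.9  123.3  178.    87.1] [ 664.4 -168.7]
side tag_red 0.78 [ 442.8 -210.3  141.    57.1   73.3]
side tag_blue 0.95 [446.4  92.5 137.7  49.9 -71.3]
side tag_blue 0.9 [232.6 315.5 185.7  72.7  12.8]
side tag_blue 0.83 [ 285.4 -182.8  130.5   59.7    9.8]
side tag_blue 0.63 [664.3  83.   98.6  63.7 -15.9]
side tag_blue 0.51 [ 692.9 -199.1   95.5   67.8   -5.5]
side redst [629.1 139.2 162.9 144.5  77.8] [619.  119.9]
side bluest [ 673.1 -166.4  118.6  183.4   89.3] [ 675.  -164.1]
```

View pics/s3.png

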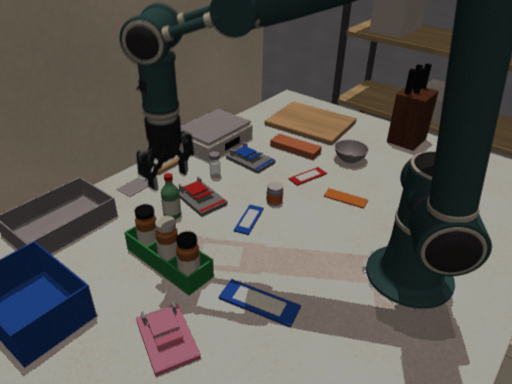

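Jar seems upright in the middle cell (side px 166,235). Now the red tag.

step_arm(
  motion=[
    [[0.08,-0.007,-0.058,0.0,0,0,9],[0.08,-0.014,-0.116,0.0,0,0,18],[0.08,-0.021,-0.174,0.0,0,0,27],[0.08,-0.028,-0.232,0.0,0,0,36],[0.08,-0.035,-0.29,0.0,0,0,45],[0.08,-0.042,-0.348,0.0,0,0,55],[0.08,-0.049,-0.406,0.0,0,0,65],[0.08,-0.056,-0.464,0.0,0,0,75.5]],
  ],
)

```text
time: 9.9
tool_pos: [0.4404, -0.1222, 0.2413]
tcp_rot: [2.564, 1.807, 0.003]
wrist_force: [0.5, -0.3, -0.1]
width: 0.934
```

step_arm(
  motion=[
    [[0.06,-0.004,-0.06,-0.03,0,0,0],[0.06,-0.007,-0.11,-0.06,0,0,0],[0.06,-0.007,-0.12,-0.1,0,0,0],[0.06,-0.007,-0.12,-0.12,0,0,0],[0.06,-0.007,-0.12,-0.13,0,0,0],[0.06,-0.007,-0.12,-0.13,0,0,0],[0.06,-0.007,-0.12,-0.13,0,0,0],[0.06,-0.007,-0.12,-0.13,0,0,0]],
  ],
)

```text
time: 10.9
tool_pos: [0.4343, -0.2424, 0.1125]
tcp_rot: [2.562, 1.806, 0.005]
wrist_force: [-0.3, 0.1, 0.2]
width: 0.706
```

```bash
cat >> h.py <<'E'
def wrect(mask,z,K,T):
    cs,_=cv2.findContours(mask.astype(np.uint8),cv2.RETR_EXTERNAL,cv2.CHAIN_APPROX_NONE)
    p=max(cs,key=cv2.contourArea)[:,0]
    q=wplane(K,T,p,z)[:,:2]*1000;R=cv2.minAreaRect(q.astype(np.float32))
    B=cv2.boxPoints(R);e=max([B[1]-B[0],B[2]-B[1]],key=np.linalg.norm);e=e if e[0]>0 else -e
    return np.round([R[0][0],R[0][1],max(R[1]),min(R[1]),np.degrees(np.arctan2(e[1],e[0]))],1)
E
python3 - <<'E'
from h import *
pose();K,T=wgeo();im,d=read_camera("wrist");cv2.imwrite("pics/w4.png",im);np.savez("w4.npz",im=im,d=d,K=K,T=T)
for t,z in(("tag_red",.007),("tag_blue",.007),("stand_red",.015),("stand_blue",.015)):
    for r in regions_of("wrist",t): print(t,round(r["score"],2),r["region"].sum(),wrect(r["region"],z,K,T))
E
```

```text
t 10.9 tcp [ 434.3 -242.4  112.5] jaw 160.4 z [ 0.006 -0.004 -1.   ] F [-0.3  0.1  0.2] w 60.3 q6 -0.22
tag_red 0.59 9093 [ 447.3 -218.2  129.7   46.1   73.3]
tag_blue 0.6 5514 [ 289.6 -187.9  131.3   46.5   11.5]
stand_blue 0.89 12407 [ 657.3 -176.4  164.4   95.7   -4.2]
```

View pics/w4.png

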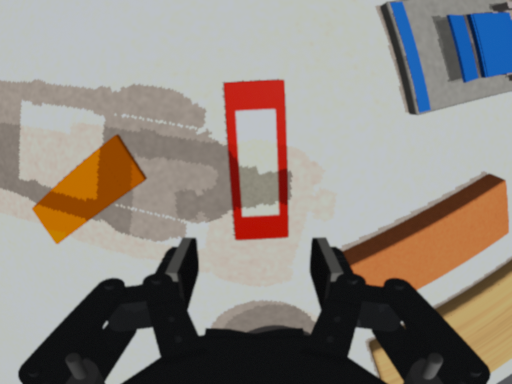

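step_arm(
  motion=[
    [[0.06,-0.001,-0.02,-0.02,0,0,2.9],[0.06,-0.001,-0.02,-0.05,0,0,2.9],[0.06,-0.001,-0.02,-0.07,0,0,2.9],[0.06,-0.001,-0.02,-0.08,0,0,2.9],[0.06,-0.001,-0.02,-0.084,0,0,2.9],[0.06,-0.001,-0.02,-0.086,0,0,2.9],[0.06,-0.001,-0.02,-0.088,0,0,2.9],[0.06,-0.001,-0.02,-0.088,0,0,2.9]],
  ],
)

```text
time: 12.15
tool_pos: [0.4329, -0.2624, 0.0242]
tcp_rot: [2.516, 1.871, 0.004]
wrist_force: [-0.0, -0.3, 0.0]
width: 0.706
```

```bash
python3 - <<'E'
from h import *
pose();K,T=wgeo();im,d=read_camera("wrist");cv2.imwrite("pics/w5.png",im)
for r in regions_of("wrist","tag_red"): print(round(r["score"],2),r["region"].sum(),wrect(r["region"],.007,K,T))
C=wcloud(K,T,d); M=(d>0)&(d<.3)&(np.mgrid[:384,:512][0]>200)
for u0,u1 in ((120,230),(280,400)):
    P=C[:,u0:u1][(C[:,u0:u1,2]>-.01)&(C[:,u0:u1,2]<.06)&M[:,u0:u1]];print(len(P),np.percentile(P,[1,5,50],axis=0).round(3).tolist() if len(P) else "")
E
```

```text
t 12.15 tcp [ 432.9 -262.4   24.2] jaw 163.3 z [ 0.006 -0.003 -1.   ] F [-0.  -0.3  0. ] w 60.3 q6 -0.3
0.98 23360 [ 447.2 -218.1  128.6   45.6   73.3]
13387 [[0.299, -0.35, -0.001], [0.324, -0.331, -0.001], [0.395, -0.248, 0.0]]
14220 [[0.437, -0.423, -0.001], [0.445, -0.383, -0.001], [0.475, -0.274, 0.0]]
```

View pics/w5.png

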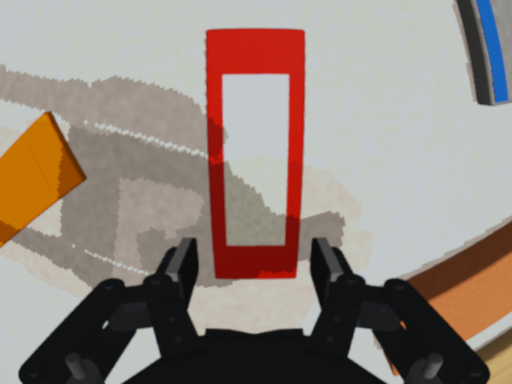

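step_arm(
  motion=[
    [[0.06,0.0,0.0,-0.002,0,0,0],[0.06,0.0,0.0,-0.004,0,0,0],[0.055,0.0,0.0,-0.004,0,0,0],[0.05,0.0,0.0,-0.004,0,0,0],[0.045,0.0,0.0,-0.004,0,0,0],[0.04,0.0,0.0,-0.004,0,0,0],[0.04,0.0,0.0,-0.004,0,0,0],[0.04,0.0,0.0,-0.004,0,0,0]],
  ],
  newtons=60,
)

```text
time: 13.25
tool_pos: [0.4332, -0.2626, 0.0206]
tcp_rot: [2.516, 1.87, 0.005]
wrist_force: [-0.5, 1.5, 4.7]
width: 0.516
```

step_arm(
  motion=[
    [[0.04,0.0,0.0,0.03,0,0,0],[0.04,0.002,0.02,0.08,0,0,-6],[0.04,0.006,0.07,0.12,0,0,-16],[0.04,0.01,0.12,0.12,0,0,-26],[0.04,0.014,0.17,0.12,0,0,-36],[0.04,0.018,0.22,0.12,0,0,-46],[0.04,0.022,0.27,0.12,0,0,-56],[0.04,0.026,0.33,0.12,0,0,-66]],
  ],
  newtons=100,
)

```text
time: 14.25
tool_pos: [0.4587, 0.0559, 0.1404]
tcp_rot: [3.125, 0.246, -0.001]
wrist_force: [-0.2, -0.4, -0.3]
width: 0.499
```

step_arm(
  motion=[
    [[0.04,0.004,0.04,0.0,0,0,-10],[0.04,0.008,0.073,0.0,0,0,-18.6],[0.04,0.008,0.073,-0.02,0,0,-18.6],[0.04,0.008,0.073,-0.04,0,0,-18.6],[0.04,0.008,0.073,-0.06,0,0,-18.6],[0.04,0.008,0.073,-0.07,0,0,-18.6],[0.04,0.008,0.073,-0.07,0,0,-18.6],[0.04,0.008,0.073,-0.07,0,0,-18.6]],
  ],
)

```text
time: 15.25
tool_pos: [0.4673, 0.129, 0.071]
tcp_rot: [3.124, -0.262, -0.001]
wrist_force: [0.1, 0.0, 0.0]
width: 0.499
```

```bash
cat > ins.py <<'E'
from h import *
import sys
# usage: ins.py colour picname ; reports stand pose and tag vs stand in wrist view
col,name=sys.argv[1:3]
s=pose();K,T=wgeo();im,d=read_camera("wrist");cv2.imwrite(f"pics/{name}.png",im);np.savez(name+".npz",im=im,d=d,K=K,T=T)
C=wcloud(K,T,d)
for t in("tag_"+col,"stand_"+col,"clip_"+col):
    for r in regions_of("wrist",t):
        m=r["region"]; z=np.median(C[m&(d>0)][:,2]) if t[:3]=="tag" else dict(s=.015,c=.03)[t[0]]
        print(t,round(r["score"],2),m.sum(),"z",round(z*1000,1),wrect(m,z,K,T))
E
python3 ins.py red w6
```

```text
t 15.25 tcp [467.3 129.   71. ] jaw 80.4 z [-0.001 -0.007 -1.   ] F [0.1 0.  0. ] w 42.6 q6 1.97
tag_red 0.96 24312 z 56.7 [514.2 119.5 128.5  46.1  -9.8]
tag_red 0.37 3937 z 51.3 [618.4 218.4  95.2  23.6  65.1]
stand_red 0.91 7609 z 15.0 [581.8 114.1  94.9  55.7  78.7]
stand_red 0.9 370 z 15.0 [275.  489.3 112.4  32.5 -57. ]
clip_red 0.91 454 z 30.0 [599.7 111.   56.3   3.5  79.7]
```

View pics/w6.png

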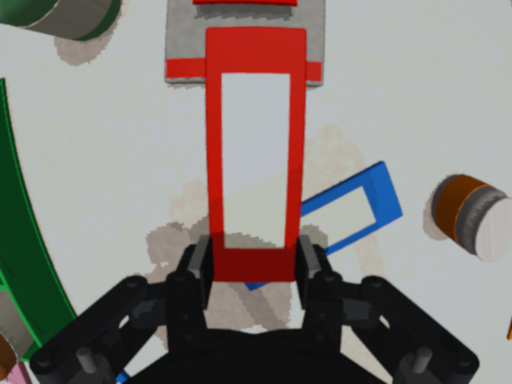

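step_arm(
  motion=[
    [[0.04,0.002,0.0105,0.0,0,0,-1.7],[0.04,0.002,0.0105,-0.01,0,0,-1.7],[0.04,0.002,0.0105,-0.02,0,0,-1.7],[0.04,0.002,0.0105,-0.028,0,0,-1.7],[0.04,0.002,0.0105,-0.031,0,0,-1.7],[0.04,0.002,0.0105,-0.033,0,0,-1.7],[0.04,0.002,0.0105,-0.033,0,0,-1.7],[0.04,0.002,0.0105,-0.033,0,0,-1.7]],
  ],
)

```text
time: 16.45
tool_pos: [0.4696, 0.1395, 0.0384]
tcp_rot: [3.12, -0.308, -0.0]
wrist_force: [0.0, 0.5, -0.1]
width: 0.501
```

```bash
python3 ins.py red w7; python3 - <<'E'
import cv2
a=cv2.imread("pics/w7.png");cv2.imwrite("pics/w7c.png",cv2.resize(a[:120,130:390],(780,360),interpolation=cv2.INTER_CUBIC))
E
```

```text
t 16.45 tcp [469.6 139.5  38.4] jaw 78.7 z [-0.001 -0.006 -1.   ] F [ 0.   0.5 -0.1] w 42.8 q6 2.02
tag_red 0.8 24155 z 24.1 [516.3 128.8 128.5  45.7 -11.4]
stand_red 0.7 10292 z 15.0 [576.1 115.1  94.9  44.9  79. ]
stand_red 0.46 3040 z 15.0 [434.1 -26.7  89.7  46.9  13.2]
clip_red 0.29 3238 z 30.0 [619.4 220.4  79.1  20.7  63.1]
```

View pics/w7c.png

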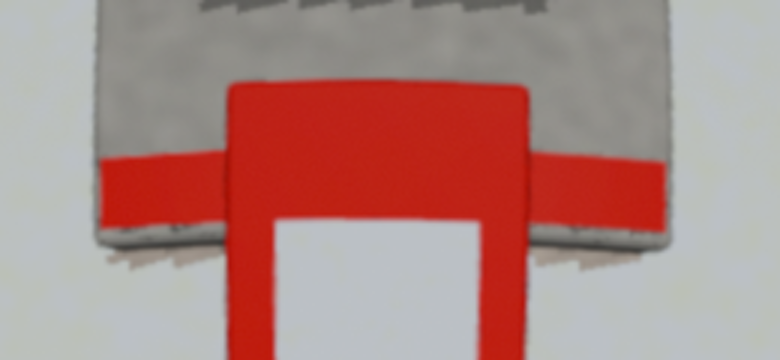

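step_arm(
  motion=[
    [[0.04,0.0096,-0.0027,-0.0006,0,0,0.2],[0.04,0.0194,-0.0046,-0.0006,0,0,0.2],[0.04,0.0275,-0.0062,-0.0006,0,0,0.2],[0.04,0.035,-0.0077,-0.0006,0,0,0.2],[0.04,0.042,-0.0091,-0.0006,0,0,0.2],[0.04,0.048,-0.0103,-0.0006,0,0,0.2],[0.04,0.054,-0.0115,-0.0006,0,0,0.2],[0.04,0.0588,-0.0125,-0.0006,0,0,0.2]],
  ],
)

```text
time: 17.65
tool_pos: [0.5187, 0.1277, 0.0352]
tcp_rot: [3.118, -0.304, -0.033]
wrist_force: [-18.5, 4.3, 14.9]
width: 0.499
```

```bash
python3 ins.py red w8
```

```text
t 17.65 tcp [518.7 127.7  35.2] jaw 78.9 z [-0.022 -0.006 -1.   ] F [-18.5   4.3  14.9] w 42.6 q6 1.96
tag_red 0.77 18112 z 21.7 [550.8 120.3  99.2  46.3 -11.4]
tag_red 0.24 324 z 53.0 [440.3 362.   64.5  19.9 -76.4]
stand_red 0.61 26408 z 15.0 [600.6 110.4  94.7  91.6  78.7]
clip_red 0.69 12754 z 30.0 [618.7 106.6  61.7  40.3  79.2]
```

View pics/w8.png

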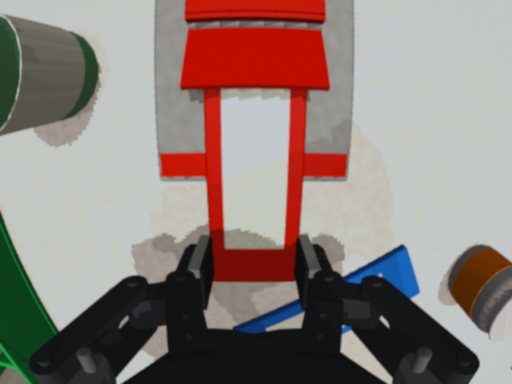

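step_arm(
  motion=[
    [[0.04,0.0049,-0.001,0.002,0,-0.6,0],[0.04,0.0098,-0.002,0.003,0,-1.2,0],[0.04,0.0127,-0.0025,0.003,0,-1.2,0],[0.04,0.0157,-0.0031,0.003,0,-1.2,0],[0.04,0.0186,-0.0037,0.003,0,-1.2,0],[0.04,0.0216,-0.0043,0.003,0,-1.2,0],[0.04,0.0245,-0.0049,0.003,0,-1.2,0],[0.04,0.0245,-0.0049,0.003,0,-1.2,0]],
  ],
)

```text
time: 18.85
tool_pos: [0.5509, 0.122, 0.0398]
tcp_rot: [3.121, -0.303, 0.026]
wrist_force: [-1.1, -0.6, -5.7]
width: 0.497
```

```bash
python3 ins.py red w9
```

```text
t 18.85 tcp [550.9 122.   39.8] jaw 78.9 z [ 0.016 -0.007 -1.   ] F [-1.1 -0.6 -5.7] w 42.4 q6 1.95
tag_red 0.68 9998 z 25.0 [564.8 118.1  63.2  45.5 -11.3]
stand_red 0.98 37377 z 15.0 [618.9 107.  127.4  95.6 -11. ]
clip_red 0.9 22391 z 30.0 [634.8 103.8  79.5  62.4 -10.7]
```

step_arm(
  motion=[
    [[0.04,0.0,0.0,-0.0015,0,0.5,0],[0.04,0.0,0.0,-0.003,0,0.9,0],[0.04,0.001,-0.0002,-0.0035,0,0.9,0],[0.04,0.002,-0.0004,-0.0035,0,0.9,0],[0.04,0.003,-0.0006,-0.0035,0,0.9,0],[0.04,0.004,-0.0008,-0.0035,0,0.9,0],[0.04,0.005,-0.001,-0.0035,0,0.9,0],[0.04,0.006,-0.0012,-0.0035,0,0.9,0]],
  ],
)

```text
time: 20.05
tool_pos: [0.5535, 0.1215, 0.036]
tcp_rot: [3.12, -0.303, -0.01]
wrist_force: [-13.6, 4.0, 5.4]
width: 0.496
```

```bash
python3 ins.py red w10
```

```text
t 20.05 tcp [553.5 121.5  36. ] jaw 78.9 z [-0.007 -0.006 -1.   ] F [-13.6   4.    5.4] w 42.3 q6 1.94
tag_red 0.58 9242 z 21.7 [565.4 118.3  59.6  46.1 -11.3]
stand_red 0.92 40091 z 15.0 [618.7 106.9 127.6  95.2 -11.1]
clip_red 0.77 24132 z 30.0 [634.8 103.5  79.8  61.1 -10.8]
```

View pics/w10.png

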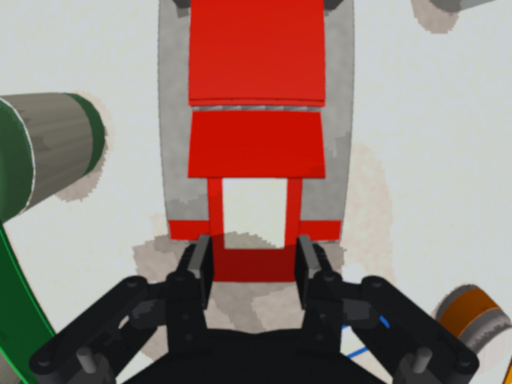

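step_arm(
  motion=[
    [[0.055,0.001,-0.0002,0.0005,0,0,0],[0.06,0.001,-0.0002,0.001,0,0,0],[0.065,0.0,0.0,0.002,0,0,0],[0.065,0.0,0.0,0.02,0,0,0],[0.065,0.0,0.0,0.06,0,0,0],[0.065,-0.01,0.0,0.1,0,0,8],[0.065,-0.04,0.005,0.12,0,0,18],[0.065,-0.07,0.008,0.13,0,0,28]],
  ],
)

```text
time: 21.25
tool_pos: [0.4846, 0.1298, 0.1695]
tcp_rot: [3.098, 0.469, 0.002]
wrist_force: [0.4, 0.7, 0.2]
width: 0.761
```

step_arm(
  motion=[
    [[0.06,-0.01,0.002,0,0,0,10],[0.06,-0.02,0.004,0,0,0,20],[0.06,-0.03,0.006,0,0,0,30],[0.06,-0.04,0.007,0,0,0,40],[0.06,-0.048,0.007,-0.01,0,0,50],[0.06,-0.048,0.007,-0.02,0,0,60],[0.06,-0.048,0.007,-0.03,0,0,70],[0.06,-0.048,0.007,-0.05,0,0,80]],
  ],
)

```text
time: 22.25
tool_pos: [0.4383, 0.1372, 0.1216]
tcp_rot: [2.065, 2.357, 0.016]
wrist_force: [0.9, -0.4, -0.1]
width: 0.703
```

```bash
python3 ins.py blue w11; python3 - <<'E'
from h import *
for n in("top","side"):
    im,d=read_camera(n);cv2.imwrite(f"pics/{n}11.png",im);C=cloud(n,d)
    for t,z in (("tag_red",.022),("clip_red",.03),("clip_blue",.03),("stand_red",.015),("stand_blue",.015)):
      for r in regions_of(n,t): print(n,t,round(r["score"],2),rect(n,r["region"],z))
E
```

```text
t 22.25 tcp [438.3 137.2 121.6] jaw 7.5 z [ 0.013  0.002 -1.   ] F [ 0.9 -0.4 -0.1] w 60.0 q6 0.12
tag_blue 0.89 6497 z 6.8 [449.6  88.3 131.8  46.  -70.9]
tag_blue 0.59 83 z 5.9 [ 276.8 -166.2   33.7   12.1   24.3]
stand_blue 0.6 40 z 15.0 [ 675.4 -110.7   27.2    7.1  -10.9]
top tag_red 0.7 [573.6 118.9  59.1  51.2 -12.8]
top clip_red 0.65 [334.  512.4  97.1  61.  -24.1]
top clip_red 0.54 [640.4 105.3  85.8  57.6 -10.6]
top clip_blue 0.55 [500.3 366.6  84.9  57.7  64.4]
top stand_red 0.8 [627.3 107.8 152.6  99.  -11.4]
top stand_red 0.67 [321.9 517.1 155.2 104.2 -24.8]
top stand_blue 0.78 [ 6.577e+02 -1.701e+02  1.559e+02  1.001e+02 -3.000e-01]
side tag_red 0.76 [575.9 120.9  99.8  51.7 -12.4]
side clip_red 0.87 [331.8 513.3  90.4  60.4 -24.6]
side clip_red 0.73 [648.1 102.6  76.4  62.2 -11.6]
side clip_red 0.67 [461.9 318.4 161.2  57.  -42.9]
side clip_red 0.28 [ 580.2 -157.9  129.1   64.8  -56.1]
side stand_red 0.82 [318.3 518.6 163.4  98.3 -25.3]
side stand_red 0.59 [627.1 112.4 189.5 111.8 -14.6]
side stand_blue 0.76 [ 599.  -179.7  125.5   63.8  -54.1]
```

step_arm(
  motion=[
    [[0.06,-0.004,-0.002,-0.02,0,0,8],[0.06,-0.004,-0.002,-0.05,0,0,11.5],[0.06,-0.004,-0.002,-0.08,0,0,11.5],[0.06,-0.004,-0.002,-0.092,0,0,11.5],[0.06,-0.004,-0.002,-0.098,0,0,11.5],[0.06,-0.004,-0.002,-0.101,0,0,11.5],[0.06,-0.004,-0.002,-0.1015,0,0,11.5],[0.06,-0.004,-0.002,-0.1015,0,0,11.5]],
  ],
)

```text
time: 24.05
tool_pos: [0.4332, 0.135, 0.0187]
tcp_rot: [1.828, 2.549, 0.012]
wrist_force: [-0.4, 0.1, 0.8]
width: 0.702
```

```bash
python3 ins.py blue w12
```

```text
t 24.05 tcp [433.2 135.   18.7] jaw 18.7 z [ 0.009  0.003 -1.   ] F [-0.4  0.1  0.8] w 60.0 q6 -0.08
tag_blue 0.59 8622 z 6.8 [439.3 117.8  71.3  45.6 -71.3]
```

step_arm(
  motion=[
    [[0.06,0.0,0.0,0.0015,0,0,0],[0.055,0.0,0.0,0.0018,0,0,0],[0.05,0.0,0.0,0.0018,0,0,0],[0.045,0.0,0.0,0.0018,0,0,0],[0.04,0.0,0.0,0.0018,0,0,0],[0.04,0.0,0.0,0.0018,0,0,0],[0.04,0.0,0.0,0.0018,0,0,0],[0.04,0.0,0.0,0.0018,0,0,0]],
  ],
  newtons=100,
)

```text
time: 25.25
tool_pos: [0.4331, 0.135, 0.0211]
tcp_rot: [1.828, 2.549, 0.011]
wrist_force: [-2.8, 0.0, 9.3]
width: 0.498
```

step_arm(
  motion=[
    [[0.04,0.0,0.0,0.05,0,0,0],[0.04,0.005,-0.01,0.1,0,0,8],[0.04,0.015,-0.06,0.12,0,0,18],[0.04,0.025,-0.11,0.12,0,0,28],[0.04,0.035,-0.16,0.12,0,0,38],[0.04,0.045,-0.21,0.12,0,0,48],[0.04,0.055,-0.26,0.12,0,0,58],[0.04,0.061,-0.3,0.12,0,0,68]],
  ],
)

```text
time: 26.25
tool_pos: [0.4942, -0.167, 0.1409]
tcp_rot: [0.099, 3.14, 0.014]
wrist_force: [0.9, 0.9, -0.2]
width: 0.498
```

step_arm(
  motion=[
    [[0.04,0.0,0.0,0.0,0,0,1.8],[0.04,0.0,0.0,-0.02,0,0,1.8],[0.04,0.0,0.0,-0.04,0,0,1.8],[0.04,0.0,0.0,-0.06,0,0,1.8],[0.04,0.0,0.0,-0.075,0,0,1.8],[0.04,0.0,0.0,-0.085,0,0,1.8],[0.04,0.0,0.0,-0.085,0,0,1.8],[0.04,0.0,0.0,-0.085,0,0,1.8]],
  ],
)

```text
time: 27.25
tool_pos: [0.4948, -0.1672, 0.0565]
tcp_rot: [0.05, 3.14, 0.013]
wrist_force: [-0.6, -0.7, -0.2]
width: 0.496
```

```bash
python3 ins.py blue w13
```

```text
t 27.25 tcp [ 494.8 -167.2   56.5] jaw 88.2 z [ 0.001  0.008 -1.   ] F [-0.6 -0.7 -0.2] w 42.3 q6 -1.92
tag_blue 0.82 8646 z 42.0 [ 514.  -167.9   74.6   46.6   -2. ]
stand_blue 0.44 3 z 15.0 [ 573.  -137.7    1.5    0.    84.3]
```

```bash
python3 - <<'E'
from h import *
a=cv2.imread("pics/w13.png");im,d=read_camera("top");np.savez("top13.npz",im=im,d=d)
c=cv2.resize(im[130:240,260:380],(480,440),interpolation=cv2.INTER_CUBIC);im,d=read_camera("side");np.savez("side13.npz",im=im,d=d)
e=cv2.resize(im[110:230,190:340],(400,320),interpolation=cv2.INTER_CUBIC)
o=np.zeros((600,800,3),np.uint8);o[:240,:320]=cv2.resize(a,(320,240));o[:440,320:]=c;o[280:,:320]=e[:,:320];cv2.imwrite("pics/c13.png",o)
E
```

```text
(no output)
```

View pics/c13.png

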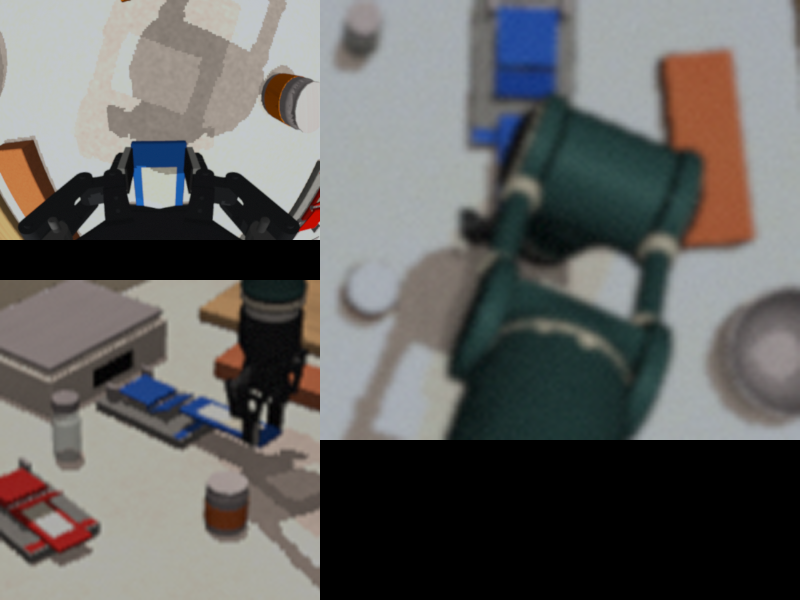

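step_arm(
  motion=[
    [[0.04,-0.025,0.0,0.0,0,0,0],[0.04,-0.05,0.0,-0.01,0,0,0],[0.04,-0.05,0.0,-0.025,0,0,0],[0.04,-0.05,0.0,-0.033,0,0,0],[0.04,-0.05,0.0,-0.0355,0,0,0],[0.06,-0.05,0.0,-0.0355,0,0,0],[0.065,-0.05,0.0,-0.0345,0,0,0],[0.065,-0.05,0.0,-0.02,0,0,0]],
  ],
)

```text
time: 28.55
tool_pos: [0.4439, -0.1667, 0.0361]
tcp_rot: [-0.05, -3.14, -0.015]
wrist_force: [-0.0, 0.4, 0.6]
width: 0.763
```

step_arm(
  motion=[
    [[0.06,0.0,0.0,0.03,0,0,5],[0.06,0.0,0.0,0.06,0,0,15],[0.06,0.0,0.0,0.08,0,0,25],[0.06,0.0,0.0,0.08,0,0,35],[0.06,0.0,0.0,0.08,0,0,45],[0.06,0.0,0.0,0.08,0,0,55],[0.06,0.0,0.0,0.08,0,0,65],[0.06,0.0,0.0,0.08,0,0,75]],
  ],
)

```text
time: 29.55
tool_pos: [0.4529, -0.1019, 0.0952]
tcp_rot: [1.467, -2.645, 0.271]
wrist_force: [-0.8, -0.4, 0.9]
width: 0.705
```

```bash
python3 - <<'E'
from h import *
s=pose();print(np.round(s["q"],2))
R=Rot.from_rotvec(s["tcp_rot"]).as_matrix();print(R.round(3))
# levelling turn: bring tool z to -Z
z=R[:,2];print("level deg",np.degrees(np.cross(z,[0,0,-1])).round(1))
E
```

```text
t 29.55 tcp [ 452.9 -101.9   95.2] jaw 148.6 z [-0.006 -0.206 -0.979] F [-0.8 -0.4  0.9] w 60.2 q6 -2.55
[-0.13  0.02  2.21 -0.26  0.9  -2.55]
[[-0.529 -0.849 -0.006]
 [-0.83   0.519 -0.206]
 [ 0.177 -0.104 -0.979]]
level deg [11.8 -0.3  0. ]
```

```bash
python3 - <<'E'
from h import *
L=Rot.from_rotvec(np.radians([11.8,-.3,0]))
for k,a in zip((.2,.6,1,1,1,1,1,1),(-8,-17,-25,-35,-45,-55,-65,-75)):
    print(((Rot.from_euler('z',a,degrees=True)*Rot.from_rotvec(np.radians([11.8*k,-.3*k,0]))).as_rotvec(degrees=True)).round(1).tolist())
E
```

```text
[2.4, -0.2, -8.0]
[7.0, -1.2, -17.0]
[11.5, -2.9, -24.9]
[11.3, -3.9, -34.9]
[11.1, -4.9, -44.8]
[10.7, -5.9, -54.8]
[10.3, -7.0, -64.8]
[9.9, -8.0, -74.7]
```

step_arm(
  motion=[
    [[0.06,0.0,-0.01,0.01,2.4,-0.2,-8.0],[0.06,-0.002,-0.02,0.02,7.0,-1.2,-17.0],[0.06,-0.004,-0.03,0.02,11.5,-2.9,-24.9],[0.06,-0.006,-0.04,0.02,11.3,-3.9,-34.9],[0.06,-0.008,-0.05,0.02,11.1,-4.9,-44.8],[0.06,-0.008,-0.06,0.02,10.7,-5.9,-54.8],[0.06,-0.008,-0.065,0.02,10.3,-7.0,-64.8],[0.06,-0.008,-0.065,0.02,9.9,-8.0,-74.7]],
  ],
)

```text
time: 30.55
tool_pos: [0.4454, -0.1675, 0.1165]
tcp_rot: [0.473, 3.105, -0.0]
wrist_force: [-0.4, -0.3, 0.7]
width: 0.702
```

step_arm(
  motion=[
    [[0.06,0.0,0.0,0.0,0,0,-10.5],[0.06,0.0,0.0,0.0,0,0,-21],[0.06,0.0,0.0,0.0,0,0,-31.5],[0.06,0.0,0.0,0.0,0,0,-42],[0.06,0.0,0.0,0.0,0,0,-52.5],[0.06,0.0,0.0,0.0,0,0,-63],[0.06,0.0,0.0,0.0,0,0,-73.5],[0.06,0.0,0.0,0.0,0,0,-84]],
  ],
)

```text
time: 31.55
tool_pos: [0.4458, -0.1676, 0.1177]
tcp_rot: [2.434, 1.983, -0.0]
wrist_force: [-0.3, -0.2, -0.2]
width: 0.7
```

```bash
python3 - <<'E'
from h import *
s=pose();print(np.degrees(np.cross(Rot.from_rotvec(s["tcp_rot"]).as_matrix()[:,2],[0,0,-1])).round(1))
E
```

```text
t 31.55 tcp [ 445.8 -167.6  117.7] jaw 168.3 z [ 0.001 -0.002 -1.   ] F [-0.3 -0.2 -0.2] w 59.8 q6 -0.21
[0.1 0.1 0. ]
```

step_arm(
  motion=[
    [[0.06,0.0,0.0,0.0,0,0,-10],[0.06,0.0,0.0,0.0,0,0,-20],[0.06,0.0,0.0,0.0,0,0,-30],[0.06,0.0,0.0,0.0,0,0,-40],[0.06,0.0,0.0,0.0,0,0,-50],[0.06,0.0,0.0,0.0,0,0,-60],[0.06,0.0,0.0,0.0,0,0,-70],[0.06,0.0,0.0,0.0,0,0,-80]],
  ],
)

```text
time: 32.55
tool_pos: [0.4463, -0.1678, 0.119]
tcp_rot: [3.139, -0.055, -0.0]
wrist_force: [0.0, 0.0, 0.2]
width: 0.702
```

```bash
python3 ins.py blue w14; python3 - <<'E'
from h import *
for n in ("top","side"):
    im,d=read_camera(n)
    for r in spot_in(n,"pepper_can"): print(n,round(r["score"],2),w(n,r["xyz"]).round(3))
E
```

```text
t 32.55 tcp [ 446.3 -167.8  119. ] jaw 88.0 z [-0.    -0.002 -1.   ] F [0.  0.  0.2] w 59.9 q6 1.2
tag_blue 0.8 9364 z 6.7 [ 495.2 -169.   130.3   47.6   -1.4]
tag_blue 0.64 2008 z 6.7 [ 325.5 -181.9   61.7   47.3    9.7]
tag_blue 0.48 225 z 7.9 [164.3 269.5  85.5  34.7 -36.7]
stand_blue 0.9 3375 z 15.0 [ 592.8 -171.9   95.    23.5   87.8]
top 0.72 [ 0.447 -0.026  0.061]
side 0.78 [ 0.439 -0.016  0.044]
```

step_arm(
  motion=[
    [[0.06,0.001,0.0,-0.04,0,0,0.3],[0.06,0.001,0.0,-0.075,0,0,0.3],[0.06,0.001,0.0,-0.092,0,0,0.3],[0.06,0.001,0.0,-0.098,0,0,0.3],[0.06,0.001,0.0,-0.098,0,0,0.3],[0.045,0.001,0.0,-0.098,0,0,0.3],[0.04,0.001,0.0,-0.098,0,0,0.3],[0.04,0.001,0.0,-0.098,0,0,0.3]],
  ],
  newtons=100,
)

```text
time: 33.95
tool_pos: [0.4482, -0.1682, 0.022]
tcp_rot: [3.139, -0.035, 0.002]
wrist_force: [-2.3, 1.2, 8.0]
width: 0.492
```

step_arm(
  motion=[
    [[0.04,0.0,0.0,0.01,0,0,0],[0.04,0.0,0.0,0.025,0,0,0],[0.04,0.01,0.0,0.03,0,0,0],[0.04,0.02,0.0,0.03,0,0,0],[0.04,0.03,0.0,0.03,0,0,0],[0.04,0.04,0.0,0.03,0,0,0],[0.04,0.045,0.0,0.025,0,0,0],[0.04,0.045,0.0,0.02,0,0,0]],
  ],
)

```text
time: 34.95
tool_pos: [0.4933, -0.1681, 0.0413]
tcp_rot: [3.139, -0.034, 0.001]
wrist_force: [-0.1, -0.1, -0.9]
width: 0.495
```

```bash
python3 ins.py blue w15; cat > sl.py <<'E'
# slab and tag edges per image row in the wrist picture, as lateral world coordinates
from h import *
import sys
f=np.load(sys.argv[1]);im,d,K,T=f["im"],f["d"],f["K"],f["T"];C=wcloud(K,T,d);z=C[...,2]
for nm,zz,lo,hi in(("slab",.015,.009,.5),("tag",float(sys.argv[2]),float(sys.argv[2])-.004,.5)):
  for v in range(5,250,14):
    u=np.where((z[v]>lo)&(z[v]<hi)&(d[v]>0))[0];u=u[(u>100)&(u<420)]
    if len(u)<15: continue
    c=[x for x in np.split(u,np.where(np.diff(u)>2)[0]+1) if x[0]<256<x[-1]]
    if c:
        e=wplane(K,T,[[c[0][0]-.5,v],[c[0][-1]+.5,v]],zz)*1000;print(nm,v,c[0][0],c[0][-1],e[:,:2].mean(0).round(1),"w",np.linalg.norm(e[0]-e[1]).round(1))
E
python3 sl.py w15.npz .026
```

```text
t 34.95 tcp [ 493.3 -168.1   41.3] jaw 88.7 z [ 0.001 -0.002 -1.   ] F [-0.1 -0.1 -0.9] w 42.2 q6 1.22
tag_blue 0.97 23953 z 25.8 [ 5.407e+02 -1.694e+02  1.299e+02  4.570e+01 -5.000e-01]
stand_blue 0.78 9647 z 15.0 [ 604.2 -172.2   95.    42.9   88.9]
stand_blue 0.54 2756 z 15.0 [ 340.  -422.5  206.6   49.9   33.2]
slab 5 162 349 [ 622.7 -172.8] w 94.6
slab 19 162 349 [ 614.9 -172.6] w 94.1
slab 33 161 349 [ 607.3 -172.1] w 94.3
slab 47 160 350 [ 599.9 -172. ] w 95.2
slab 61 161 349 [ 592.5 -171.8] w 94.1
slab 75 202 348 [ 584.4 -181.9] w 72.7
slab 89 202 302 [ 576.9 -169.9] w 49.3
slab 103 202 301 [ 569.9 -169.5] w 49.0
slab 117 203 301 [ 562.9 -169.6] w 48.8
slab 131 204 301 [ 555.9 -169.7] w 48.7
slab 145 204 300 [ 548.8 -169.3] w 48.6
slab 159 205 301 [ 541.7 -169.6] w 49.1
slab 173 205 300 [ 534.3 -169.2] w 49.2
slab 187 206 300 [ 526.9 -169.3] w 49.3
slab 201 207 299 [ 519.2 -169.1] w 49.0
slab 215 208 299 [ 511.2 -169.2] w 49.3
slab 229 209 298 [ 502.9 -169. ] w 49.1
slab 243 198 310 [ 494.1 -169.1] w 63.3
tag 33 201 301 [ 602.8 -170. ] w 45.5
tag 47 201 301 [ 596.  -169.9] w 45.4
tag 61 202 301 [ 589.4 -170. ] w 45.0
tag 75 202 301 [ 582.9 -169.8] w 45.0
tag 89 202 302 [ 576.4 -169.9] w 45.6
tag 103 202 301 [ 570.  -169.6] w 45.3
tag 117 203 301 [ 563.5 -169.6] w 45.2
tag 131 204 301 [ 557.  -169.7] w 45.0
tag 145 204 300 [ 550.5 -169.3] w 44.9
tag 159 205 301 [ 543.8 -169.7] w 45.4
tag 173 205 300 [ 537.1 -169.3] w 45.5
tag 187 206 300 [ 530.1 -169.4] w 45.6
tag 201 207 299 [ 523.  -169.2] w 45.3
tag 215 208 299 [ 515.7 -169.3] w 45.6
tag 229 209 298 [ 508.  -169.1] w 45.5
tag 243 198 310 [ 499.9 -169.2] w 58.6
```

step_arm(
  motion=[
    [[0.04,0.0,0.0,-0.001,0,0,-0.9],[0.04,0.008,-0.0002,-0.0025,0,0,-0.9],[0.04,0.018,-0.0005,-0.0025,0,0,-0.9],[0.04,0.028,-0.0007,-0.0025,0,0,-0.9],[0.04,0.036,-0.0009,-0.002,0,-0.2,-0.9],[0.04,0.044,-0.0012,-0.0015,0,-0.4,-0.9],[0.04,0.052,-0.0014,-0.001,0,-0.6,-0.9],[0.04,0.06,-0.0016,-0.001,0,-0.6,-0.9]],
  ],
)

```text
time: 36.15
tool_pos: [0.5459, -0.1682, 0.0375]
tcp_rot: [-3.14, 0.059, 0.007]
wrist_force: [-14.8, -0.2, -1.2]
width: 0.496
```

```bash
python3 ins.py blue w16;python3 sl.py w16.npz .024 | awk 'NR%2'
```

```text
t 36.15 tcp [ 545.9 -168.2   37.5] jaw 87.9 z [-0.005  0.001 -1.   ] F [-14.8  -0.2  -1.2] w 42.3 q6 1.27
tag_blue 0.66 18212 z 22.0 [ 578.9 -170.1  101.8   46.6   -1.2]
stand_blue 0.8 25451 z 15.0 [ 630.7 -173.    95.1   91.5   88.1]
clip_blue 0.69 12009 z 30.0 [ 648.8 -173.8   60.7   40.9   88.1]
slab 5 159 352 [ 673.7 -174.7] w 94.8
slab 33 158 353 [ 658.7 -174.1] w 95.1
slab 61 158 353 [ 644.3 -173.6] w 94.9
slab 89 159 352 [ 630.3 -173.1] w 94.3
slab 117 160 351 [ 616.4 -172.5] w 94.3
slab 145 161 350 [ 602.4 -172. ] w 94.9
slab 173 163 348 [ 587.9 -171.5] w 94.9
slab 201 207 299 [ 572.9 -169.6] w 47.7
slab 229 209 298 [ 557.1 -169.3] w 47.9
tag 5 189 323 [ 668.9 -174.6] w 60.7
tag 33 192 320 [ 655.  -174.1] w 57.4
tag 61 188 324 [ 641.9 -173.6] w 61.0
tag 89 202 302 [ 628.7 -171.3] w 44.9
tag 117 203 302 [ 616. -171.] w 44.9
tag 145 204 301 [ 603.2 -170.6] w 44.7
tag 173 206 301 [ 590.  -170.5] w 44.8
tag 201 207 299 [ 576.1 -169.8] w 44.7
tag 229 209 298 [ 561.3 -169.4] w 44.8
```

step_arm(
  motion=[
    [[0.04,0.004,-0.0008,0.0,0,0,-0.3],[0.04,0.008,-0.001,0.0,0,0,-0.5],[0.04,0.012,-0.0012,-0.0005,0,0,-0.5],[0.04,0.016,-0.0014,-0.001,0,0.2,-0.5],[0.04,0.02,-0.0015,-0.0015,0,0.4,-0.5],[0.04,0.023,-0.0016,-0.002,0,0.5,-0.5],[0.04,0.026,-0.0017,-0.002,0,0.5,-0.5],[0.04,0.026,-0.0017,-0.002,0,0.5,-0.5]],
  ],
)

```text
time: 37.35
tool_pos: [0.5773, -0.1707, 0.0373]
tcp_rot: [3.14, -0.073, -0.002]
wrist_force: [-3.3, 0.7, -1.6]
width: 0.492
```

```bash
python3 ins.py blue w17;python3 sl.py w17.npz .024 | awk 'NR%2'
```

```text
t 37.35 tcp [ 577.3 -170.7   37.3] jaw 87.3 z [-0.002 -0.001 -1.   ] F [-3.3  0.7 -1.6] w 42.0 q6 1.29
tag_blue 0.97 10162 z 21.9 [ 592.5 -172.3   64.9   45.3   -1.8]
stand_blue 0.66 37914 z 15.0 [ 647.2 -173.7  123.1   95.    -2.1]
clip_blue 0.67 22232 z 30.0 [ 663.4 -174.9   74.6   61.6   -2.9]
slab 5 154 346 [ 705.2 -175.6] w 94.4
slab 33 154 347 [ 690.2 -175.1] w 94.1
slab 61 154 348 [ 675.9 -174.7] w 94.5
slab 89 155 348 [ 661.8 -174.4] w 94.4
slab 117 156 347 [ 647.9 -173.7] w 94.3
slab 145 158 346 [ 633.9 -173.3] w 94.3
slab 173 160 344 [ 619.4 -172.6] w 94.3
slab 201 163 342 [ 604.3 -172.2] w 94.4
slab 229 166 339 [ 588.2 -171.4] w 94.5
tag 5 184 316 [ 700.4 -175.5] w 59.8
tag 33 184 317 [ 686.6 -175.1] w 59.8
tag 61 183 318 [ 673.4 -174.5] w 60.6
tag 89 183 318 [ 660.5 -173.9] w 60.9
tag 117 186 317 [ 647.7 -173.8] w 59.7
tag 145 184 320 [ 634.8 -173.4] w 63.0
tag 173 205 300 [ 621.4 -173. ] w 44.8
tag 201 207 299 [ 607.6 -172.6] w 44.6
tag 229 209 298 [ 592.8 -172.2] w 44.8
```

step_arm(
  motion=[
    [[0.04,0.002,0.0,0,0,0,-0.2],[0.04,0.004,0.0,0,0,0,-0.2],[0.04,0.005,-0.0001,0,0,0,-0.2],[0.04,0.006,-0.0001,0,0,0,-0.2],[0.04,0.007,-0.0001,0,0,0,-0.2],[0.04,0.008,-0.0001,0,0,0,-0.2],[0.04,0.009,-0.0001,0,0,0,-0.2],[0.04,0.009,-0.0001,0,0,0,-0.2]],
  ],
)

```text
time: 38.55
tool_pos: [0.5827, -0.1708, 0.0371]
tcp_rot: [3.14, -0.078, -0.014]
wrist_force: [-13.9, -1.0, 6.6]
width: 0.489
```

```bash
python3 ins.py blue w18;python3 sl.py w18.npz .024 | awk 'NR%3==0'
```

```text
t 38.55 tcp [ 582.7 -170.8   37.1] jaw 87.2 z [-0.009 -0.    -1.   ] F [-13.9  -1.    6.6] w 41.8 q6 1.3
tag_blue 0.94 8954 z 21.8 [ 594.6 -172.3   58.9   45.7   -1.4]
tag_blue 0.49 39836 z 31.8 [ 651.1 -174.1  112.9   83.8   -2.1]
stand_blue 0.58 39729 z 15.0 [ 649.8 -173.8  128.2   94.7   -2. ]
clip_blue 0.8 23849 z 30.0 [ 665.7 -175.1   80.1   61.    -3.1]
slab 33 153 348 [ 695.4 -175.6] w 94.5
slab 75 153 348 [ 674.1 -174.5] w 94.5
slab 117 155 348 [ 653.3 -174. ] w 94.9
slab 159 158 346 [ 632.2 -173.2] w 94.9
slab 201 163 342 [ 609.8 -172.3] w 94.1
slab 243 174 310 [ 585.7 -165.1] w 75.1
tag 33 183 316 [ 691.8 -175.1] w 59.3
tag 75 183 318 [ 672.3 -174.6] w 60.3
tag 117 187 315 [ 653.1 -173.9] w 57.9
tag 159 184 319 [ 633.8 -173.1] w 62.9
tag 201 207 299 [ 613.1 -172.8] w 44.5
tag 243 198 310 [ 590.3 -172.2] w 57.6
```

step_arm(
  motion=[
    [[0.055,0.001,0.0,0.0005,0,0,0],[0.06,0.001,0.0,0.001,0,0,0],[0.065,0.0,0.0,0.002,0,0,0],[0.065,0.0,0.0,0.02,0,0,0],[0.065,0.0,0.0,0.06,0,0,0],[0.065,-0.02,0.0,0.11,0,0,0],[0.065,-0.05,0.0,0.15,0,0,0],[0.065,-0.09,0.03,0.17,0,0,0]],
  ],
)

```text
time: 39.75
tool_pos: [0.4947, -0.1423, 0.2122]
tcp_rot: [3.137, -0.081, -0.001]
wrist_force: [0.2, 0.9, 0.3]
width: 0.76
```

step_arm(
  motion=[
    [[0.065,-0.01,0.05,0.02,0,0,0],[0.065,-0.02,0.1,0.04,0,0,0],[0.065,-0.03,0.14,0.05,0,0,0],[0.065,-0.03,0.14,0.05,0,0,0],[0.065,-0.03,0.14,0.05,0,0,0],[0.065,-0.03,0.14,0.05,0,0,0],[0.065,-0.03,0.14,0.05,0,0,0],[0.065,-0.03,0.14,0.05,0,0,0]],
  ],
)

```text
time: 40.75
tool_pos: [0.4647, -0.0029, 0.2618]
tcp_rot: [3.137, -0.083, -0.003]
wrist_force: [0.0, 0.0, -0.3]
width: 0.76
```

```bash
python3 ins.py red w19 ; python3 - <<'E'
from h import *
f=np.load("w19.npz");K,T=f["K"],f["T"];C=wcloud(K,T,f["d"])
for t in("tag_blue","stand_blue","clip_blue"):
    for r in regions_of("wrist",t):
        m=r["region"];print(t,round(r["score"],2),m.sum(),C[m][:,2].mean().round(4),wrect(m,.022 if t[0]=="t" else .015 if t[0]=="s" else .03,K,T))
im,d=read_camera("side");a=cv2.resize(im,(800,600),interpolation=cv2.INTER_CUBIC)
o=np.zeros((600,800,3),np.uint8);o[:330]=cv2.resize(im[60:225,112:512],(800,330),interpolation=cv2.INTER_CUBIC);o[330:,:360]=cv2.resize(f["im"],(360,270));o[330:,360:720]=cv2.resize(im[170:305,90:270],(360,270));cv2.imwrite("pics/c19.png",o)
C=cloud("side",d)
for t in("jar","filler_a","oil_bottle","shaker","pepper_can"):
    for r in regions_of("side",t): P=C[r["region"]&(d>0)]*1000;print(t,round(r["score"],2),np.percentile(P,[3,50,97],axis=0).round().tolist())
E
```

```text
t 40.75 tcp [464.7  -2.9 261.8] jaw 87.0 z [-0.002 -0.003 -1.   ] F [ 0.   0.  -0.3] w 64.9 q6 1.57
tag_red 0.78 1857 z 21.6 [567.6 116.1  67.   49.2 -10.4]
stand_red 0.62 6029 z 15.0 [619.5 104.6 132.1 100.5 -10.7]
stand_red 0.62 695 z 15.0 [298.2 484.3 137.2  50.3 -31.2]
clip_red 0.86 2748 z 30.0 [639.6 103.6  81.3  62.5 -11.9]
tag_blue 0.94 1699 0.0242 [ 600.8 -170.2   72.1   47.1   -1.5]
tag_blue 0.85 1111 0.0111 [289.8 307.2  88.2  69.3  12.9]
tag_blue 0.56 1505 0.01 [ 307.9 -178.   112.    47.2   10.3]
stand_blue 0.65 3355 0.0234 [ 634.  -170.8  102.    99.7   -1.6]
clip_blue 0.56 1251 0.0357 [ 651.9 -175.1   62.1   46.1  -86.9]
jar 0.56 [[467.0, 336.0, 39.0], [480.0, 367.0, 99.0], [511.0, 381.0, 132.0]]
filler_a 0.78 [[389.0, 341.0, 43.0], [402.0, 372.0, 100.0], [432.0, 386.0, 130.0]]
oil_bottle 0.71 [[610.0, 204.0, 13.0], [622.0, 227.0, 73.0], [645.0, 243.0, 139.0]]
shaker 0.52 [[668.0, -33.0, 4.0], [676.0, -11.0, 47.0], [697.0, -2.0, 85.0]]
pepper_can 0.74 [[586.0, -213.0, 0.0], [665.0, -142.0, 15.0], [725.0, -122.0, 37.0]]
pepper_can 0.54 [[423.0, -47.0, 3.0], [438.0, -17.0, 42.0], [463.0, -6.0, 61.0]]
pepper_can 0.36 [[389.0, 342.0, 43.0], [401.0, 372.0, 99.0], [431.0, 386.0, 130.0]]
```

View pics/c19.png

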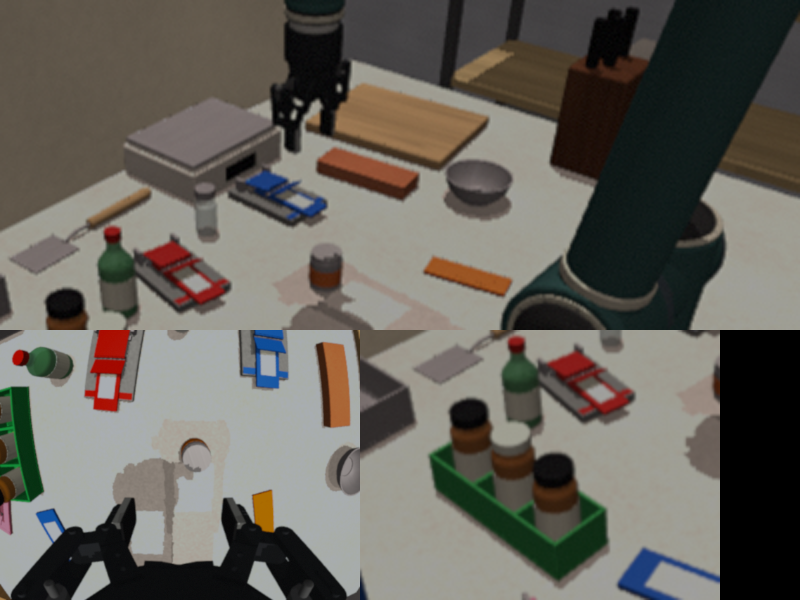

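The composite shows the jar upright between the two black-capped jars (about px 513,465). Both tags are under their clips, straight, with their tails just past the slabs. The bystanders are standing and the gripper is clear.

```bash
python3 -c "
from workcell import *
print(finish_job())"
```

```text
the job is handed in; nothing more can be done
None
```

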